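# Swap the pans and the egg gear between hob and mats

## Task

The egg cooker and the egg timer have been left on the hob plates while the two pans stand on the cork mats: swap them over, so that the large pan ends on the large hob plate, the small pan on the small hob plate, the egg cooker on the square cork mat and the egg timer on the round cork mat, each standing upright in the middle of its place. The empty wooden board is there to park a thing on the way. Keep everything upright, set things down rather than dropping them, never stack them, and do not disturb the egg cup.

Things in the scene. Friction and masses are not known exactly. Their poses are not given: they have to be found in the camera images.
- large_pan: Large steel pan, 140 mm across, lid fixed on, two small loop ears (178 mm over them, at its +y and -y, 72 mm up). The lid's top is 97 mm above the underside and carries a black upright round knob, 26 mm across, 38 mm tall: grip it there from above, so its top is 135 mm above the underside. About 0.6 kg. Origin: centre of the underside, z up.
- small_pan: Small steel pan, 105 mm across, lid fixed on, two small loop ears (143 mm over them, at its +y and -y, 57 mm up). The lid's top is 82 mm above the underside and carries a black upright round knob, 26 mm across, 38 mm tall: grip it there from above, so its top is 120 mm above the underside. About 0.4 kg. Origin: centre of the underside, z up.
- egg_cooker: Compact yellow egg cooker, round, 116 mm across, yellow base 55 mm tall under a clear dome fixed on it. The dome's top is 98 mm above the underside and carries a black upright round knob, 26 mm across, 38 mm tall: grip it there from above, so its top is 136 mm above the underside. About 0.45 kg. Origin: centre of the underside, z up.
- egg_timer: Green plastic egg timer shaped like an egg standing on its flattened end, 63 mm tall, 47 mm across at its widest, with upright sides from 21 to 35 mm above the underside: grip it there from above, in any direction. About 0.09 kg. Origin: centre of the underside, z up.
- large_ring: Large dark round hob plate, 180 mm across, 8 mm thick, fixed on the flat white hob (450 x 200 mm, 6 mm thick). Origin: centre of its underside, 6 mm above the worktop, so its flat top is 8 mm above the origin and 14 mm above the worktop (z = 0).
- small_ring: Small dark round hob plate, 145 mm across, 8 mm thick, fixed on the same white hob about 240 mm from the large one. Origin: centre of its underside, 6 mm above the worktop; flat top 8 mm above the origin, 14 mm above the worktop.
- square_mat: Square cork mat, 165 x 165 mm, 14 mm thick, fixed on the worktop. Origin: centre of its underside, at worktop height; flat top 14 mm above.
- round_mat: Round cork mat, 170 mm across, 14 mm thick, fixed on the worktop. Origin: centre of its underside, at worktop height; flat top 14 mm above.
- board: Oblong wooden board, 130 mm (its x) by 180 mm (its y), 14 mm thick, with a dark slot near one short edge, fixed on the worktop and empty at the start: the free spot, big enough for any one of the things. Origin: centre of its underside, at worktop height; flat top 14 mm above.
- egg_cup: Bystander: white egg cup with a brown egg in it, 48 mm across, 73 mm tall, loose, standing on the worktop beyond the left end of the hob. Leave it alone. Origin: centre of the underside.
Things that resemble listed ones, but are neither listed nor needed, are in the scene too. What is shaped like the large_pan but pink or turquoise is not meant.

How it is judged:
By the outcome, as a careful person would: the job done as asked, in the order asked, and still so for the second after the job is handed in, with the robot touching nothing.
It also fails if it takes over 122 s, if anything falls off the work surface, if the arm or the gripper's body presses on something with over 40 N, if the wrist force passes 120 N, or if a joint passes its speed limit or range.

## Robot

A 6-joint arm with a two-finger parallel gripper is mounted at the origin on the work surface. World frame = base frame: x ahead of the robot, y to its left, z up, the work surface at z = 0. Lengths are in mm, angles in degrees, forces in N, time in s.
With the tool pointing down it reaches from about 300 to 850 mm from the base axis. Payload 4.2 kg.
Tool frame: the origin (TCP) lies midway between the tips of the shut fingers; the grasp point (between the pads) lies 19 mm behind it; z points along the fingers, y is the line along which they close (so a half turn about z gives the same grasp; the last joint's range is limited). The gripper opens to 91 mm and grips with 3 to 60 N. Pads are 32 mm wide; open, the fingers measure 118 mm over their backs; the gripper's body (76 mm by 178 mm) begins 60 mm behind the grasp point.
Start: joints at [73.339, 18.312, 89.639, -0, 72.044, -1.146], TCP at [153.816, 554.061, 213.976] pointing down, gripper open.
Joint ranges: [-177.97, 177.97], [-48.28, 115.42], [12.27, 149.76], [-77.06, 257.06], [2.81, 150.46], [-146.56, 146.56]. Speed limits (degrees/s): [147.25, 147.25, 180, 180, 180, 180].

## Interface

Orientations are given as [roll, pitch, yaw] about the fixed x, y, z axes, in that order (R = Rz(yaw) Ry(pitch) Rx(roll)).
In Python, from workcell import env gives the robot as it stands.
- The arm moves only by the shell command python3 -m jog 'ROWS' [FORCE]. ROWS is a JSON object of lists of equal length, an entry for each row: "jaw": the finger opening in mm, from 0 to 91.2; "slide": the shift along the tool's x, y, z in units of 30 mm (1.0 is 30 mm), a list of three; "spin": the turn about the tool's z in units of 8 degrees (1.0 is 8 degrees). In form: {"jaw": [jaw, ...], "slide": [[dx, dy, dz], ...], "spin": [spin, ...]}. A call has 1 to 10 rows; each row shifts and turns the commanded pose from where the row before left it, along the tool's axes as they then stand; what a row does not reach is not made up. A row lasts 1/10 s, in which the tool goes at most 50 mm and 8.59 degrees, less where a joint would pass 70% of its speed; a pose out of reach is approached as far as the arm can. A call is refused whole if a number of a shift passes 1 or a number of a turn 1, either way. A call with a gripper value outside its range is refused whole. The fingers move at their own pace and stop on an object; FORCE is the grip in N (left out, the last holds). Time passes only in rows, so rows that do not move let the fingers close. It gives the time, the measured TCP pose, the force, the opening and the grip force at its end, in the units of the state.
- env.state(): the state, without advancing time (a new reading comes with each control period).
- env.grab_frame(name): name is "scene" or "top"; returns the picture (384x512x3 uint8, red, green, blue); there is no depth.
- env.camera_model(name): a dict with "fx", "fy", "cx", "cy" (pixels), "D" ([k1, k2, p1, p2, k3] as OpenCV has them; the pictures are not rectified), "camera_from_world" (4x4, takes a point from world to camera coordinates). Camera axes: x right, y up, looking along -z (the intrinsics and any distortion apply to the point x, -y, -z); pixel columns grow to the right and rows downward; lengths in mm; the calibration is good to about 2 mm. A picture is of the moment at which its call begins. camera_model takes no time and is no camera call.
- env.job_done(): hands the job in; it is judged then, once.
The state is a dict: "time_s": time; "qpos": joint angles; "qvel": joint speeds; "effort": joint torques, N m; "ee_pos": TCP position; "ee_rot": TCP orientation; "force": force on the tool from outside, world axes, zero at the start; "torque": the same for the moment, N m; "gripper_width": finger opening in mm; "gripper_force": force on a finger pad.
Only numpy, scipy, OpenCV 4.12 (cv2) and the standard library are available. Lean on these libraries where they do the work, as an engineer would, in place of code of your own. Each camera call takes 0.05 s, during which the arm holds its last target. There are 200 camera calls.

## Working session

There is one attempt and no reset: what is moved stays moved. The work goes in short steps, Python scripts to look and compute and a shell command to move; the robot and the scene stay as the last step left them, time stands still between calls to the robot, and variables do not carry over. Pictures are saved under pics/ and viewed, at most 14 in all, crops included, and the job is handed in when it is done.

```bash
mkdir -p pics
python3 - <<'E'
from workcell import env
import cv2
for n in("scene","top"):
    cv2.imwrite(f"pics/{n}0.png",cv2.resize(env.grab_frame(n)[:,:,::-1],(800,600)))
    m=env.camera_model(n);print({k:(v.tolist() if hasattr(v,'tolist') else v) for k,v in m.items()})
s=env.state();print(s)
E
```

```text
{'fx': 424.54048062191856, 'fy': 424.54048062191856, 'cx': 258.5533410029222, 'cy': 193.32015618624916, 'D': [0.03561206017305067, 0.0, 0.0, 0.0, 0.0], 'camera_from_world': [[0.6269700433186363, 0.7789626493319142, 0.011214086089927196, -345.79903161633393], [-0.6401197308761043, 0.5069072877190614, 0.5773142400810917, 287.92836650537987], [0.44402172798651496, -0.36913709188201344, 0.8164450455926346, -1426.4089269272574], [0.0, 0.0, 0.0, 1.0]]}
{'fx': 431.70784106577383, 'fy': 431.70784106577383, 'cx': 255.24489374317216, 'cy': 190.11537118650062, 'D': [0.05006812007832849, 0.0, 0.0, 0.0, 0.0], 'camera_from_world': [[0.0037198063772520434, -0.9998744538420489, 0.015402584022823443, 3.908186467702464], [0.9827754133817779, 0.006501246383682669, 0.18468952500814623, -508.14668720651395], [-0.18476647394154547, 0.014450271607240902, 0.982676213082257, -1175.5601361734687], [0.0, 0.0, 0.0, 1.0]]}
{'time_s': 0.1, 'qpos': array([ 7.33382872e+01,  1.83481473e+01,  8.96997517e+01, -3.49450465e-03,
        7.20430684e+01, -1.14638522e+00]), 'qvel': array([-0.04978366, -0.04085192, -0.23053251,  0.03716279, -0.04650759,
       -0.11133931]), 'effort': array([-5.38229429e-06, -4.13330984e+01, -2.32507950e+01,  7.30318087e-02,
        4.22681286e-02, -3.12517841e-05]), 'ee_pos': array([153.70382514, 553.60897638, 213.20037676]), 'ee_rot': array([-1.79908984e+02,  1.50192861e-03,  1.64485754e+02]), 'force': array([-0.03573456,  0.15942049,  0.1462706 ]), 'torque': array([-0.01585374,  0.01579662,  0.01636189]), 'gripper_force': 0.0, 'gripper_width': 91.4850386595426}
```

View pics/scene0.png

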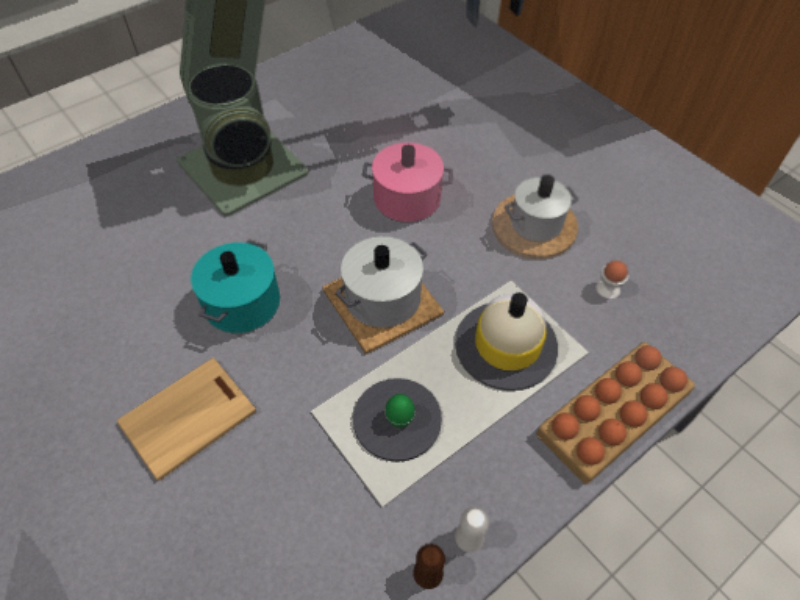

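View pics/top0.png

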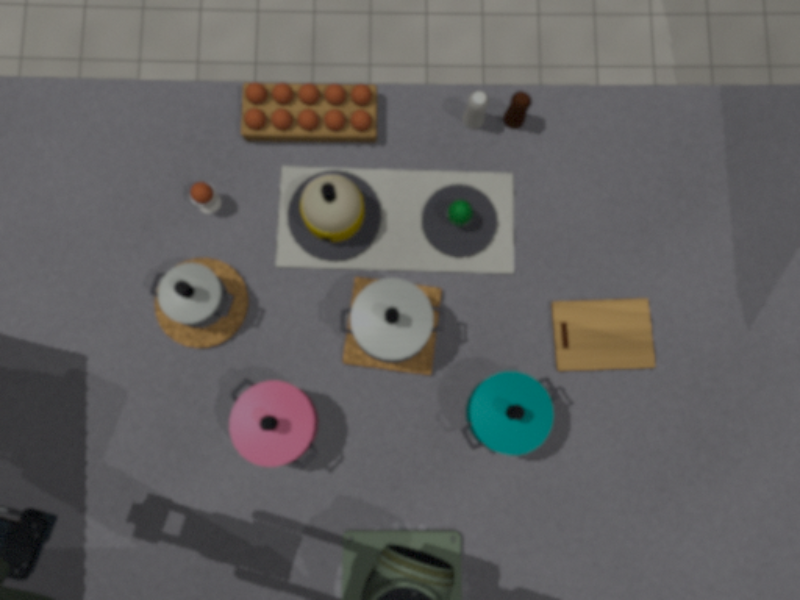

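The two views show all the items: the board is empty, and the steel pans are on the mats. The pink and turquoise pans are decoys. I'll enlarge crops to measure.

```bash
cat > h.py <<'E'
import numpy as np,cv2
from workcell import env
def ray(n,uv):
    m=env.camera_model(n);K=np.array([[m['fx'],0,m['cx']],[0,m['fy'],m['cy']],[0,0,1]])
    p=cv2.undistortPoints(np.array([[uv]],float),K,np.array(m['D']))[0,0]
    T=np.array(m['camera_from_world']);R=T[:3,:3]
    return -R.T@T[:3,3],R.T@np.array([p[0],-p[1],-1.])
def at(n,uv,z):
    c,d=ray(n,uv);return (c+d*(z-c[2])/d[2])[:2].round(1)
def tri(a,b):
    c,d=ray('top',a);e,f=ray('scene',b)
    s=np.linalg.lstsq(np.c_[d,-f],e-c,rcond=None)[0];p,q=c+d*s[0],e+f*s[1]
    return ((p+q)/2).round(1),round(np.linalg.norm(p-q),1)
def crop(n,x,y,w,h,k,name):
    I=env.grab_frame(n)[y:y+h,x:x+w,::-1];J=cv2.resize(I,None,fx=k,fy=k,interpolation=cv2.INTER_CUBIC)
    J=cv2.convertScaleAbs(J,alpha=1.5,beta=15)
    for i in range(0,w,20):cv2.putText(J,str(x+i),(i*k,8),0,.3,(0,255,255));cv2.line(J,(i*k,9),(i*k,15),(0,255,255))
    for i in range(0,h,20):cv2.putText(J,str(y+i),(0,i*k+4),0,.3,(0,255,255));cv2.line(J,(20,i*k),(26,i*k),(0,255,255))
    cv2.imwrite(f'pics/{name}.png',J)
E
python3 - <<'E'
from h import *
crop('top',95,100,200,144,4,'tA');crop('top',255,100,170,144,4,'tB');crop('scene',200,105,180,150,4,'sA')
E
```

```text
(no output)
```

View pics/tA.png

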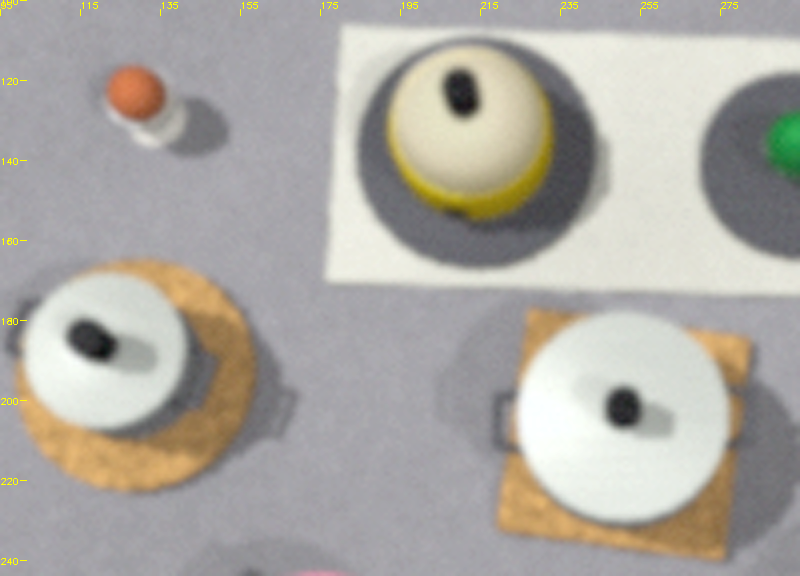

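View pics/tB.png

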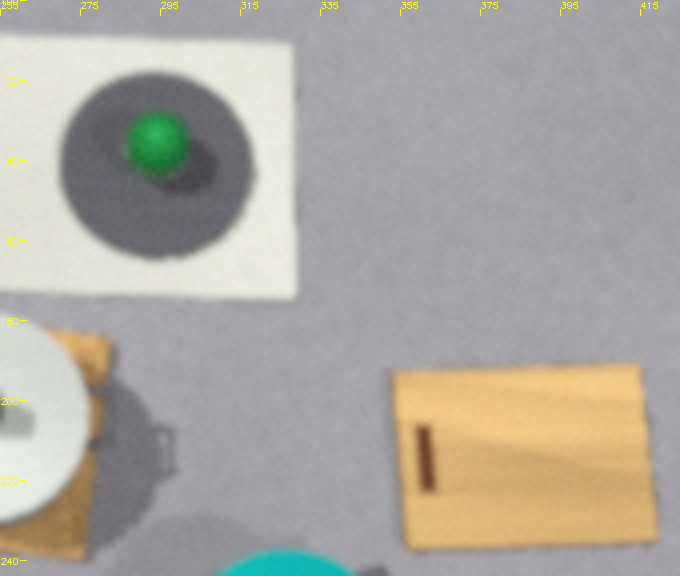

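View pics/sA.png

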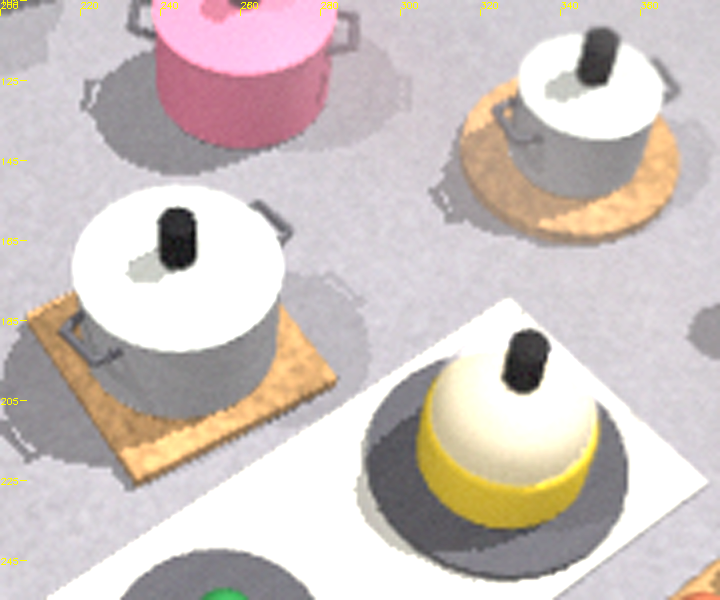

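```bash
cat >> h.py <<'E'
def proj(n,P):
    m=env.camera_model(n);T=np.array(m['camera_from_world']);c=np.asarray(P,float)@T[:3,:3].T+T[:3,3]
    K=np.array([[m['fx'],0,m['cx']],[0,m['fy'],m['cy']],[0,0,1]])
    return cv2.projectPoints((c*[1,-1,-1]).reshape(-1,1,3),np.zeros(3),np.zeros(3),K,np.array(m['D']))[0][:,0]
def cyl(xy,r,z0,z1):
    t=np.linspace(0,2*np.pi,60);return np.array([[xy[0]+r*np.cos(a),xy[1]+r*np.sin(a),z] for a in t for z in(z0,z1)])
def fit(n,uv,r,z0,z1,mode='bbox'):
    from scipy.optimize import fsolve
    def f(xy):
        q=proj(n,cyl(xy,r,z0,z1))
        if mode=='bbox': return (q.min(0)+q.max(0))/2-uv
        M=cv2.moments(cv2.convexHull(q.astype(np.float32)));return np.array([M['m10'],M['m01']])/M['m00']-uv
    return fsolve(f,at(n,uv,z1),epsfcn=1e-2).round(1)
def blob(I,x,y,w,h,test):
    M=test(I[y:y+h,x:x+w].astype(int)).astype(np.uint8)
    k,L,S,C=cv2.connectedComponentsWithStats(M);i=1+S[1:,4].argmax();return C[i]+[x,y],S[i]
E
python3 - <<'E'
from h import *
I={n:env.grab_frame(n) for n in('top','scene')}
dark=lambda a:a.max(2)<75
W={'cooker':(('top',198,110,24,24),('scene',318,183,24,24),112,150),'large':(('top',240,190,20,22),('scene',234,153,22,24),111,149),'small':(('top',106,174,24,22),('scene',338,110,22,20),96,134)}
for k,(a,b,z0,z1) in W.items():
    for w in(a,b):
        c,S=blob(I[w[0]],*w[1:],dark);print(k,w[0],c.round(1),S,fit(w[0],c,13,z0,z1,'c'))
gr=lambda a:(a[...,1]>a[...,0]*1.7)&(a[...,1]>60)
for w in(('top',280,120,30,30),('scene',240,240,32,40)):
    c,S=blob(I[w[0]],*w[1:],gr);print('timer',w[0],c.round(1),S,fit(w[0],c,21,24,72,'c'))
g=lambda x,y,x0:np.array([x0+x/4-.375,100+y/4-.375])
print('lring',fit('top',g(477,152.5,95),90,13.9,14),'sring',fit('top',g(157,165.5,255),72.5,13.9,14))
print('rmat',fit('top',g(137,375.5,95),85,0,14))
A=np.array([at('top',g(*p,95),14) for p in((527,309),(752,340),(725,560),(497,531))]);print('sq',A.tolist(),A.mean(0))
B=np.array([at('top',g(*p,255),10) for p in((390,371),(640,364),(659,541),(406,549))]);print('board',B.tolist(),B.mean(0))
print('pan lids: large',at('top',g(622,418,95),108),'small',at('top',g(105,352,95),93),'teal',at('top',(511/1.5625,413/1.5625),108),'pink',at('top',(273/1.5625,423/1.5625),108))
# scene check
h=lambda x,y:np.array([200+x/4-.375,105+y/4-.375])
print('scene lring',fit('scene',h(496,465),90,13.9,14),'rmat',fit('scene',h(570,157),85,0,14))
S=np.array([at('scene',(p[0]/1.5625,p[1]/1.5625),14) for p in((117,424),(213,360),(255,409),(160,473))]);print('board scene',S.tolist(),S.mean(0))
print('sring scene',fit('scene',np.array([397,419])/1.5625,72.5,13.9,14))
E
```

```text
cooker top [209.9 122.9] [ 8  8  9 11 80] [676.3 130.9]
cooker scene [331.  194.9] [  8   5  11  15 132] [677.5 130. ]
large top [250.8 201.6] [ 7  7  9 10 73] [461.4  19.4]
large scene [243.9 164.3] [  6   4   9  16 127] [463.3  19.6]
small top [117.9 184.9] [ 6  6 13 11 97] [506.9 371.7]
small scene [348.9 118.9] [  6   2  11  15 109] [508.5 371.9]
timer top [293.4 134.7] [  7   8  15  15 170] [ 671.6 -103.5]
timer scene [255.7 261.7] [  7  12  18  21 288] [ 672.6 -107.2]
lring [672.9 129.3] sring [ 664.5 -108.4]
rmat [503.9 371.3]
sq [[553.2, 90.6], [531.2, -73.9], [371.2, -53.3], [391.0, 109.3]] [461.65   18.175]
board [[510.3, -277.0], [516.7, -459.0], [388.0, -464.0], [380.8, -283.4]] [ 448.95 -370.85]
pan lids: large [458.5  21. ] small [504.  370.3] teal [ 301.3 -180.3] pink [283.5 214.6]
scene lring [675.8 127.6] rmat [505.4 372.4]
board scene [[398.3, -464.7], [389.0, -287.9], [512.5, -280.5], [514.7, -449.1]] [ 453.625 -370.55 ]
sring scene [ 668.6 -108.9]
```

```bash
python3 -m jog '{"jaw":[70,70,70],"slide":[[0,0,0],[0,0,0],[0,0,0]],"spin":[-0.97,-0.97,0]}' 30
```

```text
time_s: 0.65
ee_pos: [153.8, 554.0, 213.9]
ee_rot: [-180.0, 0.0, 180.0]
force: [-0.6, 0.8, 0.1]
gripper_width: 71.1
gripper_force: 0.0
```

```bash
python3 -m jog '{"jaw":[70,70,70,70,70,70,70,70,70,70],"slide":[[-0.4,-0.3,0],[-0.9,-0.75,0],[-0.9,-0.75,0],[-0.9,-0.75,0],[-0.9,-0.75,0],[-0.9,-0.75,0],[-0.9,-0.75,0],[-0.9,-0.75,0],[-0.9,-0.75,0],[-0.9,-0.75,0]],"spin":[0,0,0,0,0,0,0,0,0,0]}'
python3 -m jog '{"jaw":[70,70,70,70,70,70,70,70,70,70],"slide":[[-0.9,-0.75,0],[-0.9,-0.75,0],[-0.9,-0.75,0],[-0.9,-0.75,0],[-0.9,-0.75,0],[-0.9,-0.75,0],[-0.9,-0.75,0],[-0.9,-0.75,0],[-0.9,-0.75,0],[-0.8,-0.3,0]],"spin":[0,0,0,0,0,0,0,0,0,0]}'
python3 -m jog '{"jaw":[70],"slide":[[0,0,0]],"spin":[0]}'
```

```text
time_s: 1.65
ee_pos: [410.1, 340.5, 214.1]
ee_rot: [-180.0, 0.0, 179.8]
force: [0.3, 0.3, -0.2]
gripper_width: 69.9
gripper_force: 0.0
time_s: 2.65
ee_pos: [677.0, 127.4, 213.9]
ee_rot: [-179.9, -0.0, 179.7]
force: [-0.4, 0.6, 0.1]
gripper_width: 69.9
gripper_force: 0.0
time_s: 2.75
ee_pos: [678.2, 127.9, 212.9]
ee_rot: [-179.9, 0.0, 179.7]
force: [-0.2, 0.6, -0.4]
gripper_width: 70.0
gripper_force: 0.0
```

```bash
python3 -m jog '{"jaw":[70,70,70,70,70,70,70],"slide":[[0.04,0.087,0.3],[0,0,0.7],[0,0,0.8],[0,0,0.7],[0,0,0.5],[0,0,0.2],[0,0,0]],"spin":[-0.04,0,0,0,0,0,0]}'
python3 -m jog '{"jaw":[0,0,0,0,0,0,0,0],"slide":[[0,0,0],[0,0,0],[0,0,0],[0,0,0],[0,0,0],[0,0,0],[0,0,0],[0,0,0]],"spin":[0,0,0,0,0,0,0,0]}' 45
```

```text
time_s: 3.45
ee_pos: [673.2, 134.2, 117.1]
ee_rot: [-180.0, -0.1, -179.6]
force: [0.4, 0.0, 0.1]
gripper_width: 70.0
gripper_force: 0.0
time_s: 4.25
ee_pos: [674.7, 133.1, 118.0]
ee_rot: [-180.0, 0.0, -179.7]
force: [0.1, -3.6, 1.0]
gripper_width: 25.5
gripper_force: 45.0
```

```bash
python3 -m jog '{"jaw":[0,0,0,0,0,0,0],"slide":[[0,0,-0.2],[0,0,-0.5],[0,0,-0.8],[0,0,-0.8],[0,0,-0.8],[0,0,-0.5],[0,0,-0.2]],"spin":[0,0,0,0,0,0,0]}' 45
python3 -m jog '{"jaw":[0,0,0],"slide":[[0,0,0],[0,0,0],[0,0,0]],"spin":[0,0,0]}'
python3 -c "
from h import *
s=env.state();print(s['qpos'],s['qvel'],s['ee_pos'],s['ee_rot'])
crop('top',180,100,110,80,5,'l1');s=env.state();print(s['ee_pos'],s['ee_rot'],s['force'])"
```

```text
time_s: 4.95
ee_pos: [674.9, 134.6, 233.1]
ee_rot: [179.9, 0.1, -179.7]
force: [1.0, -0.6, -6.0]
gripper_width: 25.4
gripper_force: 44.9
time_s: 5.25
ee_pos: [673.9, 133.7, 230.2]
ee_rot: [-180.0, -0.2, -179.7]
force: [0.2, -0.5, -4.4]
gripper_width: 25.1
gripper_force: 44.9
[ 1.02553881e+01  2.83753742e+01  7.13365512e+01  1.84206079e-02
  8.04701369e+01 -8.00755530e+01] [-0.09440788 -0.00622345 -0.36392299 -0.05149005  0.01777914 -0.05506113] [673.91544786 133.72407486 230.15220206] [-179.98650649   -0.1824676  -179.67215896]
[674.04592143 133.71837815 230.40518056] [-1.79988462e+02 -1.56934118e-01 -1.79672608e+02] [ 0.21036331 -0.56495123 -5.29893691]
```

View pics/l1.png

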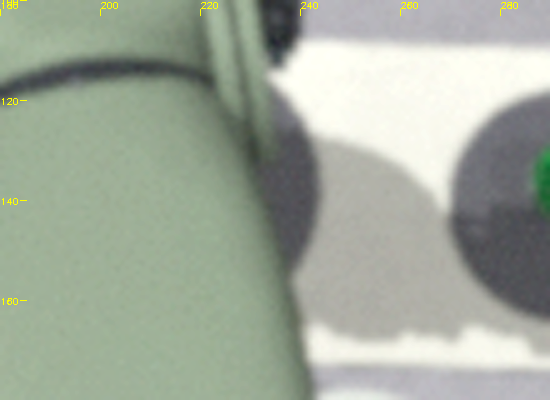

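```bash
python3 -m jog '{"jaw":[0,0,0,0,0,0,0,0,0,0],"slide":[[0,0,0],[0.2,-0.5,0],[0.42,-0.94,0],[0.42,-0.94,0],[0.42,-0.94,0],[0.42,-0.94,0],[0.42,-0.94,0],[0.42,-0.94,0],[0.42,-0.94,0],[0.42,-0.94,0]],"spin":[0.04,0,0,0,0,0,0,0,0,0]}'
python3 -m jog '{"jaw":[0,0,0,0,0,0,0,0,0,0],"slide":[[0.42,-0.94,0],[0.42,-0.94,0],[0.42,-0.94,0],[0.42,-0.94,0],[0.42,-0.94,0],[0.42,-0.94,0],[0.42,-0.94,0],[0.42,-0.94,0],[0.42,-0.94,0],[0.19,-0.34,0]],"spin":[0,0,0,0,0,0,0,0,0,0]}'
python3 -m jog '{"jaw":[0,0,0,0,0],"slide":[[0,0,0],[0,0,0],[0,0,0],[0,0,0],[0,0,0]],"spin":[0,0,0,0,0]}'
```

```text
time_s: 6.3
ee_pos: [566.4, -108.7, 232.1]
ee_rot: [-180.0, -0.0, 180.0]
force: [-0.1, 0.2, -5.2]
gripper_width: 25.1
gripper_force: 44.9
time_s: 7.3
ee_pos: [446.5, -373.8, 232.0]
ee_rot: [-179.9, -0.1, 179.8]
force: [0.5, 0.2, -4.8]
gripper_width: 25.0
gripper_force: 44.9
time_s: 7.8
ee_pos: [449.2, -370.1, 232.0]
ee_rot: [180.0, 0.0, -179.9]
force: [-0.2, 0.8, -4.8]
gripper_width: 24.8
gripper_force: 44.9
```

```bash
python3 -m jog '{"jaw":[0,0,0,0,0,0,0,0,0],"slide":[[0,0,0.5],[0,0,0.8],[0,0,0.8],[0,0,0.8],[0,0,0.5],[0,0,0.2],[0,0,0.1],[0,0,0.05],[0,0,0]],"spin":[0,0,0,0,0,0,0,0,0]}'
python3 -m jog '{"jaw":[0,0],"slide":[[0,0,0.04],[0,0,0]],"spin":[0,0]}'
```

```text
time_s: 8.7
ee_pos: [449.3, -371.2, 120.2]
ee_rot: [-179.9, 0.1, -180.0]
force: [-0.1, -0.2, -4.7]
gripper_width: 25.6
gripper_force: 44.9
time_s: 8.9
ee_pos: [449.0, -371.0, 118.6]
ee_rot: [-180.0, 0.0, -180.0]
force: [0.3, -0.0, -5.1]
gripper_width: 25.5
gripper_force: 44.9
```

```bash
python3 -m jog '{"jaw":[0,0],"slide":[[0,0,0.03],[0,0,0]],"spin":[0,0]}'; python3 -m jog '{"jaw":[0,0],"slide":[[0,0,0.03],[0,0,0]],"spin":[0,0]}'
```

```text
time_s: 9.1
ee_pos: [449.0, -371.2, 117.9]
ee_rot: [-180.0, 0.1, -180.0]
force: [-1.1, -0.2, -1.8]
gripper_width: 25.0
gripper_force: 44.9
time_s: 9.3
ee_pos: [449.2, -371.6, 117.8]
ee_rot: [-179.9, 0.1, -180.0]
force: [-1.3, -0.9, 5.5]
gripper_width: 25.3
gripper_force: 45.0
```

```bash
python3 -m jog '{"jaw":[70,70,70,70,70,70,70,70,70,70],"slide":[[0,0,0],[0,0,0],[0,0,0],[0,0,0],[0,0,-0.3],[0,0,-0.7],[0,0,-0.9],[0,0,-0.8],[0,0,-0.3],[0,0.4,0]],"spin":[0,0,0,0,0,0,0,0,0,0]}'
python3 -m jog '{"jaw":[70,70,70,70,70,70,70,70,70,70],"slide":[[-0.04,1,0],[-0.04,1,0],[-0.04,1,0],[-0.04,1,0],[-0.04,1,0],[-0.04,1,0],[-0.04,1,0],[-0.04,1,0],[-0.04,1,0],[-0.04,1,0]],"spin":[0,0,0,0,0,0,0,0,0,0]}'
python3 -m jog '{"jaw":[70,70,70,70,70,70,70],"slide":[[0,1,0],[0,1,0],[0,0.6,0],[0,0,0],[0,0,0],[0,0,0],[0,0,0]],"spin":[0,0,0,0,0,0,0]}'
```

```text
time_s: 10.3
ee_pos: [449.5, -360.0, 207.8]
ee_rot: [-179.9, 0.2, 179.9]
force: [0.7, -0.2, -0.6]
gripper_width: 70.2
gripper_force: 0.0
time_s: 11.3
ee_pos: [459.2, -56.9, 205.0]
ee_rot: [179.9, -0.2, -180.0]
force: [1.2, -0.8, -0.3]
gripper_width: 70.3
gripper_force: 0.0
time_s: 12.0
ee_pos: [460.5, 18.4, 206.1]
ee_rot: [-180.0, -0.0, 179.9]
force: [0.1, -0.0, -0.3]
gripper_width: 69.7
gripper_force: 0.0
```

```bash
python3 -m jog '{"jaw":[70,70,70,70,70,70,70],"slide":[[-0.06,0.01,0.4],[0,0,0.8],[0,0,0.8],[0,0,0.6],[0,0,0.3],[0,0,0.15],[0,0,0]],"spin":[0,0,0,0,0,0,0]}'
python3 -m jog '{"jaw":[0,0,0,0,0,0,0,0],"slide":[[0,0,0],[0,0,0],[0,0,0],[0,0,0],[0,0,0],[0,0,0],[0,0,0],[0,0,0]],"spin":[0,0,0,0,0,0,0,0]}' 55
python3 -m jog '{"jaw":[0,0,0,0,0,0,0,0],"slide":[[0,0,-0.2],[0,0,-0.5],[0,0,-0.8],[0,0,-0.8],[0,0,-0.8],[0,0,-0.5],[0,0,-0.2],[0,0,0]],"spin":[0,0,0,0,0,0,0,0]}'
```

```text
time_s: 12.7
ee_pos: [462.5, 19.2, 114.6]
ee_rot: [180.0, -0.0, 180.0]
force: [0.1, -0.2, 0.1]
gripper_width: 69.8
gripper_force: 0.0
time_s: 13.5
ee_pos: [462.6, 19.7, 115.0]
ee_rot: [180.0, 0.0, 180.0]
force: [-0.8, 0.9, 0.4]
gripper_width: 25.0
gripper_force: 55.0
time_s: 14.3
ee_pos: [462.2, 19.3, 228.7]
ee_rot: [-180.0, -0.0, -180.0]
force: [-0.2, 0.9, -8.5]
gripper_width: 24.8
gripper_force: 55.0
```

```bash
python3 -m jog '{"jaw":[0,0,0,0,0,0,0,0,0,0],"slide":[[-0.4,0.2,0],[-0.9,0.46,0],[-0.9,0.46,0],[-0.9,0.46,0],[-0.9,0.46,0],[-0.9,0.46,0],[-0.9,0.46,0],[-0.9,0.46,0],[-0.37,0.22,0],[0,0,0]],"spin":[0,0,0,0,0,0,0,0,0,0]}'
python3 -m jog '{"jaw":[0,0,0,0,0,0,0,0,0,0],"slide":[[0,0,0],[0,0,0],[0,0,0.5],[0,0,0.8],[0,0,0.8],[0,0,0.8],[0,0,0.5],[0,0,0.2],[0,0,0.1],[0,0,0]],"spin":[0,0,0,0,0,0,0,0,0,0]}'
python3 -m jog '{"jaw":[0,0],"slide":[[0,0,0.05],[0,0,0]],"spin":[0,0]}'
```

```text
time_s: 15.3
ee_pos: [676.2, 130.2, 225.4]
ee_rot: [180.0, -0.2, -179.9]
force: [0.1, 0.0, -8.4]
gripper_width: 25.2
gripper_force: 55.0
time_s: 16.3
ee_pos: [674.9, 128.5, 118.7]
ee_rot: [180.0, 0.1, 180.0]
force: [-0.3, 0.6, -7.0]
gripper_width: 25.2
gripper_force: 55.0
time_s: 16.5
ee_pos: [675.0, 128.7, 117.3]
ee_rot: [180.0, 0.1, -180.0]
force: [0.1, 0.1, -7.5]
gripper_width: 25.0
gripper_force: 55.0
```

```bash
python3 -m jog '{"jaw":[0,0],"slide":[[0,0,0.04],[0,0,0]],"spin":[0,0]}'; python3 -m jog '{"jaw":[0,0],"slide":[[0,0,0.03],[0,0,0]],"spin":[0,0]}'
```

```text
time_s: 16.7
ee_pos: [674.7, 128.7, 115.4]
ee_rot: [180.0, 0.0, -180.0]
force: [0.2, -0.0, -7.1]
gripper_width: 25.2
gripper_force: 55.0
time_s: 16.9
ee_pos: [674.7, 128.6, 115.1]
ee_rot: [180.0, 0.0, -180.0]
force: [-1.3, 0.1, -2.8]
gripper_width: 25.2
gripper_force: 55.0
```

```bash
python3 -m jog '{"jaw":[70,70,70,70,70,70,70,70,70,70],"slide":[[0,0,0.02],[0,0,0],[0,0,0],[0,0,0],[0,0,0],[0,0,-0.3],[0,0,-0.7],[0,0,-0.9],[0,0,-0.8],[0,0,-0.3]],"spin":[0,0,0,0,0,0,0,0,0,0]}'
python3 -m jog '{"jaw":[70,70,70,70,70,70,70,70,70,70],"slide":[[0.2,-0.4,0],[0.42,-0.94,0],[0.42,-0.94,0],[0.42,-0.94,0],[0.42,-0.94,0],[0.42,-0.94,0],[0.42,-0.94,0],[0.42,-0.94,0],[0.42,-0.94,0],[0.42,-0.94,0]],"spin":[0,0,0,0,0,0,0,0,0,0]}'
python3 -m jog '{"jaw":[70,70,70,70,70,70,70,70,70,70],"slide":[[0.42,-0.94,0],[0.42,-0.94,0],[0.42,-0.94,0],[0.42,-0.94,0],[0.42,-0.94,0],[0.42,-0.94,0],[0.42,-0.94,0],[0.42,-0.94,0],[0.09,-0.27,0],[0,0,0]],"spin":[0,0,0,0,0,0,0,0,0,0]}'
python3 -m jog '{"jaw":[70,70],"slide":[[0,0,0],[0,0,0]],"spin":[0,0]}'
python3 - <<'E'
from h import *
I=env.grab_frame('scene');cv2.imwrite('pics/s2.png',cv2.resize(I[:,:,::-1],(800,600)))
E
```

```text
time_s: 17.9
ee_pos: [676.0, 128.9, 207.5]
ee_rot: [179.9, 0.3, -180.0]
force: [-0.4, 1.0, 0.3]
gripper_width: 70.3
gripper_force: 0.0
time_s: 18.9
ee_pos: [552.9, -138.6, 202.1]
ee_rot: [180.0, -0.2, 180.0]
force: [0.3, -0.7, -0.4]
gripper_width: 70.0
gripper_force: 0.0
time_s: 19.9
ee_pos: [450.3, -371.4, 202.4]
ee_rot: [179.9, -0.1, 179.9]
force: [0.2, 0.9, -0.0]
gripper_width: 70.1
gripper_force: 0.0
time_s: 20.1
ee_pos: [452.0, -369.7, 203.4]
ee_rot: [179.9, -0.0, -179.9]
force: [0.3, 0.5, 0.9]
gripper_width: 69.9
gripper_force: 0.0
```

View pics/s2.png

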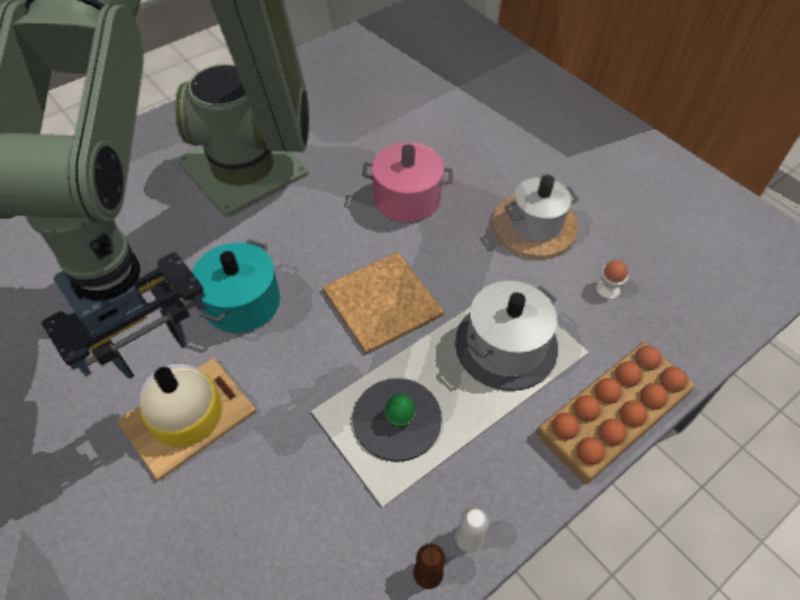

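The large pan stands on the large plate (knob at about 516,305), the cooker on the board (knob at 166,380), and the square mat is empty and fully visible (corners about 324,290 / 398,255 / 442,310 / 370,348).

Run:
```python
from h import *
I=env.grab_frame('scene');T=env.grab_frame('top')
dark=lambda a:a.max(2)<75
for k,x,y,z0,z1 in(('cooker',96,232,112,150),('large',318,183,111,149)):
    c,S=blob(I,x,y,24,24,dark);print(k,c,S,fit('scene',c,13,z0,z1,'c'))
c,S=blob(T,198,110,26,26,dark);print('large top',c,S,fit('top',c,13,111,149,'c'))
p=np.array([(324,290),(398,255),(442,306),(370,344)])/1.5625
print(np.array([at('scene',q,14) for q in p]),np.mean([at('scene',q,14) for q in p],0))
cork=lambda a:(a[...,0]>a[...,2]*1.35)&(a[...,0]>70)
for n,J,b in(('top',T,(215,172,72,72)),('scene',I,(200,155,90,75))):
    c,S=blob(J,*b,cork);print('sq',n,c,S,at(n,c,10))
```

```text
cooker [105.68639053 242.62721893] [  3   3  15  17 169] [ 450.9 -372.2]
large [329.63829787 194.95035461] [  6   4  12  17 141] [675.1 127.8]
large top [210.86585366 124.07317073] [ 9  9  9 11 82] [673.3 128.4]
[[384.2 -54.9]
 [403.6 104.1]
 [546.8  92.4]
 [530.  -59. ]] [466.15  20.65]
sq top [250.90480591 208.24121996] [   4    5   64   63 3246] [461.6  18.4]
sq scene [244.44322214 192.85060326] [   7    6   77   66 2818] [468.5  14.8]
```

```bash
python3 -m jog '{"jaw":[70,70,70,70,70,70,70],"slide":[[0.04,-0.01,0.4],[0,0,0.8],[0,0,0.8],[0,0,0.5],[0,0,0.25],[0,0,0.1],[0,0,0]],"spin":[0,0,0,0,0,0,0]}'
python3 -m jog '{"jaw":[0,0,0,0,0,0,0,0],"slide":[[0,0,0],[0,0,0],[0,0,0],[0,0,0],[0,0,0],[0,0,0],[0,0,0],[0,0,0]],"spin":[0,0,0,0,0,0,0,0]}' 50
python3 -m jog '{"jaw":[0,0,0,0,0,0,0,0,0],"slide":[[0,0,-0.2],[0,0,-0.5],[0,0,-0.8],[0,0,-0.8],[0,0,-0.8],[0,0,-0.5],[0,0,-0.2],[0,0,0],[0,0,0]],"spin":[0,0,0,0,0,0,0,0,0]}'
```

```text
time_s: 20.95
ee_pos: [450.7, -371.2, 118.1]
ee_rot: [180.0, 0.0, -180.0]
force: [-0.2, -0.0, 0.4]
gripper_width: 70.1
gripper_force: 0.0
time_s: 21.75
ee_pos: [450.7, -371.7, 118.3]
ee_rot: [-180.0, 0.0, -180.0]
force: [0.0, -2.0, -0.6]
gripper_width: 25.0
gripper_force: 50.0
time_s: 22.65
ee_pos: [449.9, -370.5, 230.8]
ee_rot: [179.9, -0.1, -180.0]
force: [0.4, 0.4, -5.2]
gripper_width: 25.0
gripper_force: 50.0
```

```bash
python3 -m jog '{"jaw":[0,0,0,0,0,0,0,0,0,0],"slide":[[-0.04,0.4,0],[-0.04,1,0],[-0.04,1,0],[-0.04,1,0],[-0.04,1,0],[-0.04,1,0],[-0.04,1,0],[-0.04,1,0],[-0.04,1,0],[-0.04,1,0]],"spin":[0,0,0,0,0,0,0,0,0,0]}'
python3 -m jog '{"jaw":[0,0,0,0,0,0,0,0,0],"slide":[[0,1,0],[0,1,0],[0,1,0],[0,0.59,0],[0,0,0],[0,0,0],[0,0,0],[0,0,0],[0,0,0]],"spin":[0,0,0,0,0,0,0,0,0]}'
python3 -m jog '{"jaw":[0,0,0,0,0,0,0,0,0],"slide":[[0,0,0.5],[0,0,0.8],[0,0,0.8],[0,0,0.8],[0,0,0.5],[0,0,0.2],[0,0,0.1],[0,0,0.06],[0,0,0]],"spin":[0,0,0,0,0,0,0,0,0]}'
python3 -m jog '{"jaw":[0,0],"slide":[[0,0,0.03],[0,0,0]],"spin":[0,0]}'
```

```text
time_s: 23.65
ee_pos: [461.5, -87.1, 231.5]
ee_rot: [179.9, -0.1, -180.0]
force: [0.2, 0.5, -4.5]
gripper_width: 25.3
gripper_force: 50.0
time_s: 24.55
ee_pos: [462.5, 17.9, 232.2]
ee_rot: [180.0, -0.0, 179.9]
force: [-0.2, 0.5, -4.9]
gripper_width: 25.3
gripper_force: 50.0
time_s: 25.45
ee_pos: [463.1, 18.4, 120.0]
ee_rot: [180.0, 0.1, 180.0]
force: [-0.3, -0.1, -5.7]
gripper_width: 25.4
gripper_force: 50.0
time_s: 25.65
ee_pos: [462.8, 18.5, 119.0]
ee_rot: [180.0, 0.1, -180.0]
force: [-0.2, 0.1, -6.3]
gripper_width: 25.4
gripper_force: 50.0
```

```bash
python3 -m jog '{"jaw":[0,0],"slide":[[0,0,0.03],[0,0,0]],"spin":[0,0]}'; python3 -m jog '{"jaw":[0,0],"slide":[[0,0,0.02],[0,0,0]],"spin":[0,0]}'
```

```text
time_s: 25.85
ee_pos: [462.9, 18.4, 118.2]
ee_rot: [-180.0, 0.1, -180.0]
force: [0.5, -0.6, -0.7]
gripper_width: 25.3
gripper_force: 50.0
time_s: 26.05
ee_pos: [462.9, 18.4, 118.2]
ee_rot: [-180.0, 0.1, -180.0]
force: [-3.0, -2.4, 4.6]
gripper_width: 25.1
gripper_force: 50.0
```

```bash
python3 -m jog '{"jaw":[70,70,70,70,70,70,70,70,70],"slide":[[0,0,0],[0,0,0],[0,0,0],[0,0,0],[0,0,-0.3],[0,0,-0.7],[0,0,-0.9],[0,0,-0.8],[0,0,-0.3]],"spin":[0,0,0,0,0,0,0,0,0]}'
python3 -m jog '{"jaw":[90,90,90,90,90,90,90,90,90,90],"slide":[[-0.4,-0.2,0],[-0.9,-0.54,0],[-0.9,-0.54,0],[-0.9,-0.54,0],[-0.9,-0.54,0],[-0.9,-0.54,0],[-0.9,-0.54,0],[-0.9,-0.54,0],[-0.3,-0.15,0],[0,0,0]],"spin":[0,0,0,0,0,0,0,0,0,0]}'
python3 -m jog '{"jaw":[90,90,90,90],"slide":[[0,0,0],[0,0,0],[0,0,0],[0,0,0]],"spin":[0,0,0,0]}'
```

```text
time_s: 26.95
ee_pos: [464.0, 18.5, 209.9]
ee_rot: [180.0, 0.3, -180.0]
force: [0.8, 0.0, 0.6]
gripper_width: 70.3
gripper_force: 0.0
time_s: 27.95
ee_pos: [673.0, -106.2, 204.5]
ee_rot: [180.0, -0.2, 179.9]
force: [-0.7, 0.4, 0.2]
gripper_width: 89.9
gripper_force: 0.0
time_s: 28.35
ee_pos: [672.1, -104.9, 207.6]
ee_rot: [180.0, 0.0, -180.0]
force: [-0.8, -0.3, 0.3]
gripper_width: 89.9
gripper_force: 0.0
```

```bash
python3 -m jog '{"jaw":[90,90,90,90,90,90,90,90,90,90],"slide":[[-0.01,-0.02,0.4],[0,0,0.8],[0,0,0.9],[0,0,0.9],[0,0,0.9],[0,0,0.9],[0,0,0.6],[0,0,0.4],[0,0,0.2],[0,0,0.1]],"spin":[0,0,0,0,0,0,0,0,0,0]}'
python3 -m jog '{"jaw":[0,0,0,0,0,0,0,0],"slide":[[0,0,0],[0,0,0],[0,0,0],[0,0,0],[0,0,0],[0,0,0],[0,0,0],[0,0,0]],"spin":[0,0,0,0,0,0,0,0]}' 15
python3 -m jog '{"jaw":[0,0],"slide":[[0,0,-0.2],[0,0,-0.3]],"spin":[0,0]}'
```

```text
time_s: 29.35
ee_pos: [672.9, -105.9, 23.7]
ee_rot: [180.0, -0.0, -180.0]
force: [-0.3, 0.4, 0.5]
gripper_width: 89.8
gripper_force: 0.0
time_s: 30.15
ee_pos: [673.0, -106.0, 24.2]
ee_rot: [180.0, 0.0, -180.0]
force: [-0.2, 0.4, 0.6]
gripper_width: 46.0
gripper_force: 15.0
time_s: 30.35
ee_pos: [672.3, -105.9, 38.7]
ee_rot: [180.0, -0.1, -180.0]
force: [-0.1, -0.1, -0.4]
gripper_width: 45.9
gripper_force: 15.0
```

```bash
python3 -m jog '{"jaw":[0,0,0,0,0,0,0,0,0,0],"slide":[[0,0,-0.6],[0,0,-0.8],[0,0,-0.6],[0.3,-0.4,0],[0.67,-0.8,0],[0.67,-0.8,0],[0.67,-0.8,0],[0.67,-0.8,0],[0.67,-0.8,0],[0.67,-0.8,0]],"spin":[0,0,0,0,0,0,0,0,0,0]}'
python3 -m jog '{"jaw":[0,0,0,0,0,0,0,0,0],"slide":[[0.67,-0.8,0],[0.67,-0.8,0],[0.67,-0.8,0],[0.67,-0.8,0],[0.39,-0.43,0],[0,0,0],[0,0,0],[0,0,0],[0,0,0]],"spin":[0,0,0,0,0,0,0,0,0]}'
python3 -m jog '{"jaw":[0,0,0,0,0,0,0,0],"slide":[[0,0,0.4],[0,0,0.7],[0,0,0.7],[0,0,0.4],[0,0,0.2],[0,0,0.06],[0,0,0],[0,0,0]],"spin":[0,0,0,0,0,0,0,0]}'
python3 -m jog '{"jaw":[0,0],"slide":[[0,0,0.03],[0,0,0]],"spin":[0,0]}'
```

```text
time_s: 31.35
ee_pos: [540.9, -263.2, 98.2]
ee_rot: [180.0, -0.1, 180.0]
force: [0.4, -0.1, -0.7]
gripper_width: 46.5
gripper_force: 15.0
time_s: 32.25
ee_pos: [451.9, -370.0, 98.9]
ee_rot: [180.0, 0.0, -179.9]
force: [0.8, 0.1, -1.4]
gripper_width: 45.9
gripper_force: 15.0
time_s: 33.05
ee_pos: [451.7, -371.3, 26.0]
ee_rot: [-179.9, 0.1, -180.0]
force: [0.3, -0.6, -0.9]
gripper_width: 46.1
gripper_force: 15.0
time_s: 33.25
ee_pos: [451.4, -371.1, 24.8]
ee_rot: [-180.0, 0.0, 180.0]
force: [-0.3, -0.8, -1.0]
gripper_width: 46.3
gripper_force: 15.0
```

```bash
python3 -m jog '{"jaw":[0,0],"slide":[[0,0,0.03],[0,0,0]],"spin":[0,0]}'
python3 -m jog '{"jaw":[0,0],"slide":[[0,0,0.02],[0,0,0]],"spin":[0,0]}'
```

```text
time_s: 33.45
ee_pos: [451.4, -371.1, 24.2]
ee_rot: [-180.0, 0.0, -180.0]
force: [-0.7, 0.7, 4.7]
gripper_width: 45.8
gripper_force: 15.0
time_s: 33.65
ee_pos: [451.4, -371.1, 24.2]
ee_rot: [-180.0, 0.1, -180.0]
force: [-1.3, 1.4, 8.4]
gripper_width: 46.4
gripper_force: 15.0
```

```bash
python3 -m jog '{"jaw":[90,90,90,90,90,90,90,90,90,90],"slide":[[0,0,0],[0,0,0],[0,0,0],[0,0,0],[0,0,-0.3],[0,0,-0.6],[0,0,-0.9],[0,0,-1],[0,0,-1],[0,0,-1]],"spin":[0,0,0,0,0,0,0,0,0,0]}'
python3 -m jog '{"jaw":[70,70,70,70,70,70,70,70,70,70],"slide":[[0,0,-0.8],[0,0,-0.5],[0,0.5,0],[-0.08,1,0],[-0.08,1,0],[-0.08,1,0],[-0.08,1,0],[-0.08,1,0],[-0.08,1,0],[-0.08,1,0]],"spin":[0,0,0,0,0,0,0,0,0,0]}'
python3 -m jog '{"jaw":[70,70,70,70,70,70,70,70,70,70],"slide":[[-0.08,1,0],[-0.08,1,0],[-0.08,1,0],[-0.08,1,0],[-0.08,1,0],[-0.08,1,0],[-0.08,1,0],[-0.08,1,0],[-0.08,1,0],[-0.08,1,0]],"spin":[0,0,0,0,0,0,0,0,0,0]}'
python3 -m jog '{"jaw":[70,70,70,70,70,70,70,70,70,70],"slide":[[-0.08,1,0],[-0.08,1,0],[-0.08,1,0],[-0.08,1,0],[-0.08,1,0],[-0.08,1,0],[-0.03,0.9,0],[0,0.36,0],[0,0,0],[0,0,0]],"spin":[0,0,0,0,0,0,0,0,0,0]}'
python3 -m jog '{"jaw":[70,70],"slide":[[0,0,0],[0,0,0]],"spin":[0,0]}'
```

```text
time_s: 34.65
ee_pos: [451.1, -370.8, 168.7]
ee_rot: [-180.0, 0.0, -180.0]
force: [0.7, -0.9, -0.1]
gripper_width: 89.6
gripper_force: 0.0
time_s: 35.65
ee_pos: [466.7, -143.5, 204.9]
ee_rot: [179.9, -0.1, -180.0]
force: [0.2, -0.2, 0.5]
gripper_width: 70.0
gripper_force: 0.0
time_s: 36.65
ee_pos: [490.3, 155.7, 204.9]
ee_rot: [-180.0, -0.1, -180.0]
force: [0.3, 0.2, -0.9]
gripper_width: 70.3
gripper_force: 0.0
time_s: 37.65
ee_pos: [506.5, 370.9, 205.4]
ee_rot: [-179.9, -0.1, -180.0]
force: [-0.2, -0.1, -0.4]
gripper_width: 69.7
gripper_force: 0.0
time_s: 37.85
ee_pos: [507.3, 370.8, 206.1]
ee_rot: [-180.0, 0.0, 179.9]
force: [-0.1, 0.1, 0.5]
gripper_width: 69.9
gripper_force: 0.0
```

```bash
python3 -m jog '{"jaw":[70,70,70,70,70,70,70,70],"slide":[[-0.01,0.03,0.4],[0,0,0.8],[0,0,0.9],[0,0,0.7],[0,0,0.4],[0,0,0.2],[0,0,0.12],[0,0,0]],"spin":[0,0,0,0,0,0,0,0]}'
python3 -m jog '{"jaw":[0,0,0,0,0,0,0,0],"slide":[[0,0,0],[0,0,0],[0,0,0],[0,0,0],[0,0,0],[0,0,0],[0,0,0],[0,0,0]],"spin":[0,0,0,0,0,0,0,0]}' 50
python3 -m jog '{"jaw":[0,0,0,0,0,0,0,0,0,0],"slide":[[0,0,-0.2],[0,0,-0.5],[0,0,-0.9],[0,0,-0.9],[0,0,-0.9],[0,0,-0.9],[0,0,-0.5],[0,0,-0.2],[0,0,0],[0,0,0]],"spin":[0,0,0,0,0,0,0,0,0,0]}'
```

```text
time_s: 38.65
ee_pos: [507.8, 372.9, 100.5]
ee_rot: [180.0, 0.0, 180.0]
force: [-1.2, 0.1, 1.3]
gripper_width: 69.7
gripper_force: 0.0
time_s: 39.45
ee_pos: [507.5, 372.5, 100.2]
ee_rot: [-180.0, -0.0, -180.0]
force: [-0.5, -2.1, 0.6]
gripper_width: 25.2
gripper_force: 50.0
time_s: 40.45
ee_pos: [506.9, 372.4, 248.9]
ee_rot: [-179.9, -0.1, -180.0]
force: [-0.4, 0.9, -2.9]
gripper_width: 25.2
gripper_force: 50.0
```

```bash
python3 -m jog '{"jaw":[0,0,0,0,0,0,0,0,0,0],"slide":[[-0.1,-0.4,0],[-0.32,-0.95,0],[-0.32,-0.95,0],[-0.32,-0.95,0],[-0.32,-0.95,0],[-0.32,-0.95,0],[-0.32,-0.95,0],[-0.32,-0.95,0],[-0.32,-0.95,0],[-0.32,-0.95,0]],"spin":[0,0,0,0,0,0,0,0,0,0]}'
python3 -m jog '{"jaw":[0,0,0,0,0,0,0,0,0,0],"slide":[[-0.32,-0.95,0],[-0.32,-0.95,0],[-0.32,-0.95,0],[-0.32,-0.95,0],[-0.32,-0.95,0],[-0.32,-0.95,0],[-0.32,-0.95,0],[-0.1,-0.43,0],[0,0,0],[0,0,0]],"spin":[0,0,0,0,0,0,0,0,0,0]}'
python3 -m jog '{"jaw":[0,0,0],"slide":[[0,0,0],[0,0,0],[0,0,0]],"spin":[0,0,0]}'
python3 - <<'E'
from h import *
I=env.grab_frame('scene');T=env.grab_frame('top')
dark=lambda a:a.max(2)<75
cork=lambda a:(a[...,0]>a[...,2]*1.35)&(a[...,0]>70)
c,S=blob(T,85,155,85,75,cork);print('rmat top',S,fit('top',S[:2]+[85,155]+(S[2:4]-1)/2,85,0,14))
c,S=blob(I,305,110,75,65,cork);print('rmat sc',S,fit('scene',S[:2]+[305,110]+(S[2:4]-1)/2,85,0,14))
c,S=blob(T,335,175,100,75,cork);print('board top',c,S,at('top',c,11))
cv2.imwrite('pics/s3.png',cv2.resize(I[:,:,::-1],(800,600)))
E
```

```text
time_s: 41.45
ee_pos: [596.6, 102.1, 249.2]
ee_rot: [-180.0, -0.1, 180.0]
force: [-0.2, -0.4, -3.6]
gripper_width: 25.0
gripper_force: 50.0
time_s: 42.45
ee_pos: [666.5, -107.4, 249.7]
ee_rot: [179.9, -0.1, 180.0]
force: [0.1, 0.6, -3.7]
gripper_width: 25.0
gripper_force: 50.0
time_s: 42.75
ee_pos: [667.0, -107.0, 250.5]
ee_rot: [180.0, 0.0, -179.9]
force: [-0.0, -0.4, -3.2]
gripper_width: 25.2
gripper_force: 50.0
rmat top [  14   10   61   58 2752] [503.9 370.9]
rmat sc [  10   13   55   43 1834] [505.5 371.7]
board top [385.15600924 213.8848228 ] [  18   16   67   47 2596] [ 447.6 -369.6]
```

View pics/s3.png

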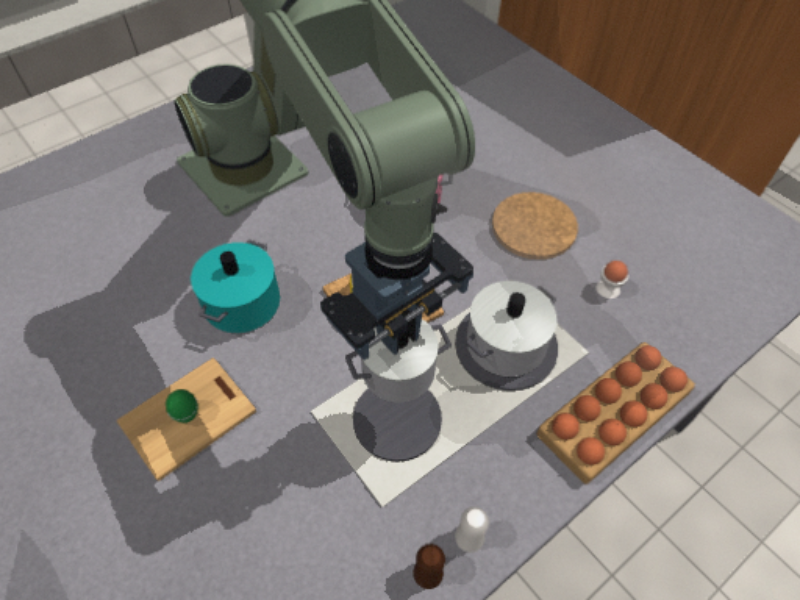

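The small pan hangs over its plate (its knob is in the fingers at about 405,335). The round mat is empty at about (535,223), and the timer stands on the board at about (181,405). I'm lowering the pan now.

```bash
python3 -m jog '{"jaw":[0,0,0,0,0,0,0,0,0,0],"slide":[[0,0,0.4],[0,0,0.9],[0,0,0.9],[0,0,0.9],[0,0,0.8],[0,0,0.6],[0,0,0.3],[0,0,0.1],[0,0,0.03],[0,0,0]],"spin":[0,0,0,0,0,0,0,0,0,0]}'
python3 -m jog '{"jaw":[0,0],"slide":[[0,0,0.03],[0,0,0]],"spin":[0,0]}'
python3 -m jog '{"jaw":[0,0],"slide":[[0,0,0.02],[0,0,0]],"spin":[0,0]}'
```

```text
time_s: 43.85
ee_pos: [667.8, -108.2, 103.3]
ee_rot: [-180.0, 0.1, -180.0]
force: [0.4, -0.5, -3.4]
gripper_width: 25.1
gripper_force: 50.0
time_s: 44.05
ee_pos: [667.5, -108.1, 102.2]
ee_rot: [-180.0, 0.1, -180.0]
force: [-0.5, -0.9, -3.6]
gripper_width: 25.1
gripper_force: 50.0
time_s: 44.25
ee_pos: [667.2, -108.1, 101.0]
ee_rot: [180.0, 0.0, -180.0]
force: [0.6, 0.2, -3.3]
gripper_width: 25.3
gripper_force: 50.0
```

```bash
python3 -m jog '{"jaw":[0,0],"slide":[[0,0,0.03],[0,0,0]],"spin":[0,0]}'
python3 -m jog '{"jaw":[0,0],"slide":[[0,0,0.02],[0,0,0]],"spin":[0,0]}'
```

```text
time_s: 44.45
ee_pos: [667.3, -108.2, 100.2]
ee_rot: [-180.0, 0.0, -180.0]
force: [-0.5, -0.2, -1.4]
gripper_width: 25.0
gripper_force: 50.0
time_s: 44.65
ee_pos: [667.4, -108.3, 100.2]
ee_rot: [-180.0, 0.1, 180.0]
force: [-2.0, -1.0, 2.4]
gripper_width: 25.2
gripper_force: 50.0
```

```bash
python3 -m jog '{"jaw":[70,70,70,70,70,70,70,70,70],"slide":[[0,0,0],[0,0,0],[0,0,0],[0,0,0],[0,0,-0.3],[0,0,-0.7],[0,0,-0.9],[0,0,-0.8],[0,0,-0.3]],"spin":[0,0,0,0,0,0,0,0,0]}'
python3 -m jog '{"jaw":[90,90,90,90,90,90,90,90,90,90],"slide":[[0.3,-0.4,0],[0.65,-0.8,0],[0.65,-0.8,0],[0.65,-0.8,0],[0.65,-0.8,0],[0.65,-0.8,0],[0.65,-0.8,0],[0.65,-0.8,0],[0.65,-0.8,0],[0.65,-0.8,0]],"spin":[0,0,0,0,0,0,0,0,0,0]}'
python3 -m jog '{"jaw":[90,90,90,90,90,90,90],"slide":[[0.65,-0.8,0],[0.39,-0.35,0],[0,0,0],[0,0,0],[0,0,0],[0,0,0],[0,0,0]],"spin":[0,0,0,0,0,0,0]}'
```

```text
time_s: 45.55
ee_pos: [668.6, -108.3, 193.0]
ee_rot: [-179.9, 0.3, -180.0]
force: [0.0, 0.3, -0.1]
gripper_width: 70.3
gripper_force: 0.0
time_s: 46.55
ee_pos: [480.0, -336.9, 187.6]
ee_rot: [179.9, -0.2, 180.0]
force: [0.5, -0.8, -0.6]
gripper_width: 90.1
gripper_force: 0.0
time_s: 47.25
ee_pos: [452.2, -369.9, 189.3]
ee_rot: [180.0, 0.0, -179.9]
force: [-0.3, -0.2, -0.4]
gripper_width: 89.9
gripper_force: 0.0
```

```bash
python3 -m jog '{"jaw":[90,90,90,90,90,90,90,90,90,90],"slide":[[0.01,-0.02,0.4],[0,0,0.8],[0,0,0.9],[0,0,0.9],[0,0,0.9],[0,0,0.7],[0,0,0.5],[0,0,0.3],[0,0,0.1],[0,0,0]],"spin":[0,0,0,0,0,0,0,0,0,0]}'
python3 -m jog '{"jaw":[0,0,0,0,0,0,0,0],"slide":[[0,0,0],[0,0,0],[0,0,0],[0,0,0],[0,0,0],[0,0,0],[0,0,0],[0,0,0]],"spin":[0,0,0,0,0,0,0,0]}' 15
python3 -m jog '{"jaw":[0,0,0,0,0,0,0,0,0],"slide":[[0,0,-0.3],[0,0,-0.7],[0,0,-0.9],[0,0,-1],[0,0,-1],[0,0,-1],[0,0,-0.7],[0,0,-0.4],[0,0,0]],"spin":[0,0,0,0,0,0,0,0,0]}'
```

```text
time_s: 48.25
ee_pos: [451.3, -371.1, 24.1]
ee_rot: [180.0, -0.0, -180.0]
force: [-0.4, 1.0, 0.0]
gripper_width: 90.4
gripper_force: 0.0
time_s: 49.05
ee_pos: [451.2, -371.2, 24.4]
ee_rot: [180.0, 0.0, -180.0]
force: [-0.0, 0.3, 1.1]
gripper_width: 46.1
gripper_force: 15.0
time_s: 49.95
ee_pos: [451.8, -371.7, 206.1]
ee_rot: [-179.9, 0.2, -180.0]
force: [0.3, -0.7, -1.4]
gripper_width: 45.8
gripper_force: 15.0
```

```bash
python3 -m jog '{"jaw":[0,0,0,0,0,0,0,0,0,0],"slide":[[0,0.5,0],[-0.075,1,0],[-0.075,1,0],[-0.075,1,0],[-0.075,1,0],[-0.075,1,0],[-0.075,1,0],[-0.075,1,0],[-0.075,1,0],[-0.075,1,0]],"spin":[0,0,0,0,0,0,0,0,0,0]}'
python3 -m jog '{"jaw":[0,0,0,0,0,0,0,0,0,0],"slide":[[-0.075,1,0],[-0.075,1,0],[-0.075,1,0],[-0.075,1,0],[-0.075,1,0],[-0.075,1,0],[-0.075,1,0],[-0.075,1,0],[-0.075,1,0],[-0.075,1,0]],"spin":[0,0,0,0,0,0,0,0,0,0]}'
python3 -m jog '{"jaw":[0,0,0,0,0,0,0,0,0,0],"slide":[[-0.075,1,0],[-0.075,1,0],[-0.075,1,0],[-0.075,1,0],[-0.05,0.9,0],[0,0.35,0],[0,0,0],[0,0,0],[0,0,0],[0,0,0]],"spin":[0,0,0,0,0,0,0,0,0,0]}'
python3 -m jog '{"jaw":[0,0,0,0,0,0,0,0,0,0],"slide":[[0,0,0],[0,0,0.4],[0,0,0.9],[0,0,0.9],[0,0,1],[0,0,1],[0,0,0.9],[0,0,0.5],[0,0,0.3],[0,0,0]],"spin":[0,0,0,0,0,0,0,0,0,0]}'
python3 -m jog '{"jaw":[0,0,0],"slide":[[0,0,0.03],[0,0,0],[0,0,0]],"spin":[0,0,0]}'
```

```text
time_s: 50.95
ee_pos: [469.7, -83.9, 202.6]
ee_rot: [179.9, -0.2, -180.0]
force: [0.9, 0.8, -0.9]
gripper_width: 46.5
gripper_force: 15.0
time_s: 51.95
ee_pos: [491.8, 215.2, 202.5]
ee_rot: [-179.9, -0.2, -180.0]
force: [1.3, 0.5, -0.9]
gripper_width: 46.0
gripper_force: 15.0
time_s: 52.95
ee_pos: [504.4, 370.2, 204.6]
ee_rot: [-180.0, 0.0, 179.9]
force: [-0.5, -0.3, -0.5]
gripper_width: 46.1
gripper_force: 15.0
time_s: 53.95
ee_pos: [503.9, 370.8, 26.1]
ee_rot: [-179.9, -0.1, 180.0]
force: [-0.4, -0.4, -0.7]
gripper_width: 46.0
gripper_force: 15.0
time_s: 54.25
ee_pos: [504.8, 371.6, 27.3]
ee_rot: [179.9, 0.1, -180.0]
force: [1.0, 0.3, -1.2]
gripper_width: 45.9
gripper_force: 15.0
```

```bash
python3 -m jog '{"jaw":[0,0,0,0],"slide":[[0,0,0.04],[0,0,0.03],[0,0,0],[0,0,0]],"spin":[0,0,0,0]}'
python3 -m jog '{"jaw":[0,0],"slide":[[0,0,0.02],[0,0,0]],"spin":[0,0]}'
python3 -m jog '{"jaw":[0,0],"slide":[[0,0,0.02],[0,0,0]],"spin":[0,0]}'
```

```text
time_s: 54.65
ee_pos: [504.4, 371.3, 24.4]
ee_rot: [180.0, -0.0, -180.0]
force: [-0.2, 0.4, -0.7]
gripper_width: 46.0
gripper_force: 15.0
time_s: 54.85
ee_pos: [504.5, 371.3, 24.3]
ee_rot: [180.0, 0.0, -180.0]
force: [-1.5, -0.8, 2.9]
gripper_width: 46.5
gripper_force: 15.0
time_s: 55.05
ee_pos: [504.5, 371.4, 24.2]
ee_rot: [180.0, 0.0, -180.0]
force: [-1.7, -2.1, 6.9]
gripper_width: 45.9
gripper_force: 15.0
```

```bash
python3 -m jog '{"jaw":[90,90,90,90,90,90,90,90,90,90],"slide":[[0,0,0],[0,0,0],[0,0,0],[0,0,0],[0,0,-0.3],[0,0,-0.6],[0,0,-0.9],[0,0,-1],[0,0,-1],[0,0,-1]],"spin":[0,0,0,0,0,0,0,0,0,0]}'
python3 -m jog '{"jaw":[90,90,90,90,90,90,90,90,90,90],"slide":[[0,0,-0.8],[0,0,-0.5],[0.5,0.3,0],[1,0.6,0],[1,0.6,0],[1,0.6,0],[1,0.6,0],[1,0.6,0],[1,0.6,0],[1,0.6,0]],"spin":[0,0,0,0,0,0,0,0,0,0]}'
python3 -m jog '{"jaw":[90,90,90,90,90,90],"slide":[[1,0.6,0],[1,0.6,0],[1,0.6,0],[0.5,0.3,0],[0,0,0],[0,0,0]],"spin":[0,0,0,0,0,0]}'
python3 - <<'E'
from h import *
I={n:env.grab_frame(n) for n in('top','scene')}
dark=lambda a:a.max(2)<75
gr=lambda a:(a[...,1]>a[...,0]*1.7)&(a[...,1]>60)
for k,xy,r,z0,z1,t in(('large',(674.5,128.5),13,111,149,dark),('small',(666.7,-108.7),13,96,134,dark),('cooker',(462.3,18.5),13,112,150,dark),('timer',(504.7,371.4),21,24,72,gr)):
    for n in I:
        u=proj(n,[[*xy,(z0+z1)/2]])[0].astype(int)-13
        c,S=blob(I[n],*u,26,26,t);print(k,xy,n,S[4],fit(n,c,r,z0,z1,'c'))
cv2.imwrite('pics/s4.png',cv2.resize(I['scene'][:,:,::-1],(800,600)))
cv2.imwrite('pics/t4.png',cv2.resize(I['top'][:,:,::-1],(800,600)))
E
```

```text
time_s: 56.05
ee_pos: [504.3, 371.3, 169.1]
ee_rot: [180.0, 0.0, -180.0]
force: [0.7, -0.3, -1.3]
gripper_width: 90.1
gripper_force: 0.0
time_s: 57.05
ee_pos: [276.4, 506.4, 205.2]
ee_rot: [-179.9, -0.1, -180.0]
force: [0.9, 0.6, 0.3]
gripper_width: 89.8
gripper_force: 0.0
time_s: 57.65
ee_pos: [174.3, 568.6, 205.7]
ee_rot: [-179.9, 0.0, -180.0]
force: [0.8, 0.7, -0.2]
gripper_width: 90.0
gripper_force: 0.0
large (674.5, 128.5) top 87 [673.2 128.8]
large (674.5, 128.5) scene 143 [675.2 127.9]
small (666.7, -108.7) top 91 [ 666.6 -108.2]
small (666.7, -108.7) scene 154 [ 667.8 -108.9]
cooker (462.3, 18.5) top 70 [462.4  19.1]
cooker (462.3, 18.5) scene 132 [462.9  18.9]
timer (504.7, 371.4) top 132 [502.2 375.4]
timer (504.7, 371.4) scene 118 [500.3 379.6]
```

View pics/s4.png

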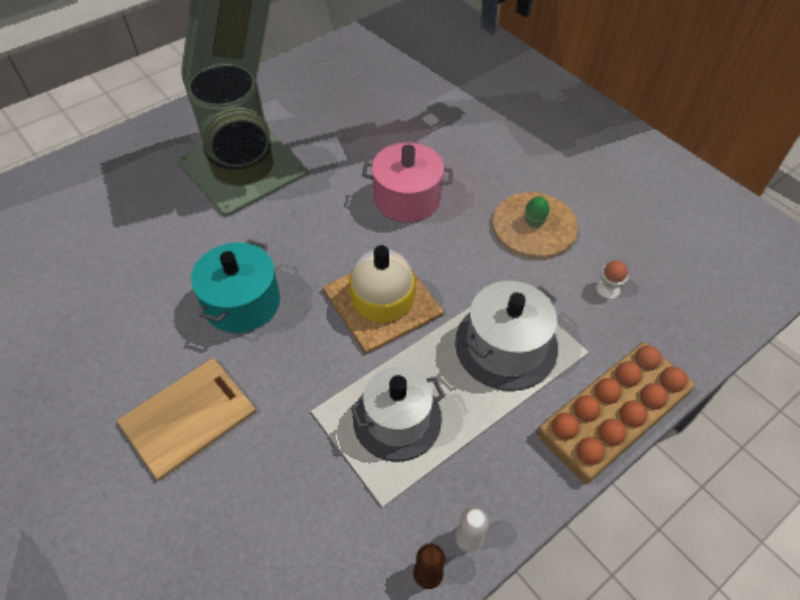

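View pics/t4.png

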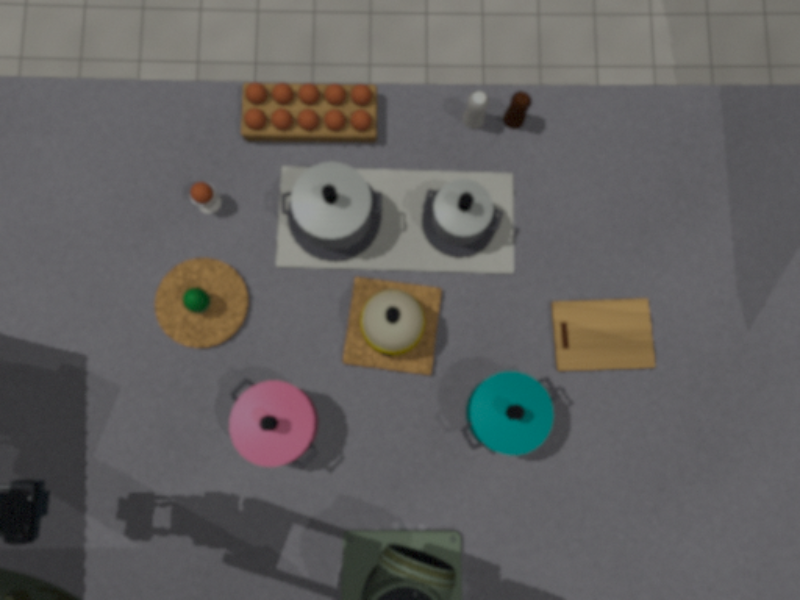

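All four things are on their places. The timer reading is off because the threshold lost part of it, so I'm re-measuring it.

Run:
```python
from h import *
for n in('top','scene'):
    I=env.grab_frame(n);u=proj(n,[[504.7,371.4,48]])[0].astype(int)-15
    for f in(1.1,1.25,1.4):
        c,S=blob(I,*u,30,30,lambda a:(a[...,1]>a[...,0]*f)&(a[...,1]>a[...,2]*1.1));b=S[:2]+u+(S[2:4]-1)/2
        print(n,f,S,c.round(1),fit(n,c,21,22,75,'c'),fit(n,b,21,22,75))
```

```text
top 1.1 [  7   9  17  16 216] [125.1 191.7] [500.6 370.4] [501.  370.9]
top 1.25 [  7  10  17  15 199] [125.  191.7] [500.5 370.7] [499.6 370.8]
top 1.4 [  7  10  17  15 189] [125.2 191.7] [500.5 370.2] [499.6 370.8]
scene 1.1 [  8   7  16  19 223] [343.3 135. ] [506.8 366.8] [506.9 367.2]
scene 1.25 [  9   7  14  19 201] [343.6 134.5] [506.1 368.8] [506.9 367.2]
scene 1.4 [  9   7  14  15 167] [343.9 133.2] [502.6 373.5] [501.  373.1]
```

```bash
python3 -c "
from workcell import env
print(env.job_done())"
```

```text
the job is handed in; nothing more can be done
None
```

I swapped everything as asked and handed the job in at about 58 s: both pans on their hob plates, the cooker on the square mat and the timer on the round mat, all upright and within about 3 mm of centre by camera; the egg cup looked unmoved. No verdict came back.

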